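# Switch off the bench lap and hold its sprung hood just below balance

### The job

Turn the speed dial of the stone lap fully anticlockwise to its off stop. Then take the closed hood by its bar handle, lift it clearly past its balance point (where the springs begin to carry it up by themselves) without letting it fly wide open, ease it back and hold it by the handle just below the balance point, where it would drop shut if let go; the program finishes while still holding it there. Leave the chisel pot, the slate tile and the mallet where they stand.

Things in the scene. Friction and masses are not known exactly. Their poses are not given: they have to be found in the camera images.
- lap: Stone lapping machine: grey open-topped metal housing 220 (x) x 260 (y) x 100 mm high, fixed to the bench, a flat disc inside, closed by a hood. Origin: centre of its underside; its x axis points horizontally from the handle side (front, roughly towards the robot) to the hinge side, z up. It is turned up to 0.22 rad either way.
- hood_hinge (a point): The middle of the hood's hinge line, at the rear (+x) upper edge of the lap housing: 110 mm from the lap's origin along the lap's x, 104.5 mm above the bench. The hinge axis is horizontal, along the lap's y.
- hood (a joint): Hood angle, rad: 0 closed (level), growing as the handle rises, stop at 1.45. Aluminium plate 220 x 250 x 8 mm, 0.9 kg, sprung hinge, hardly any friction. Balance point 0.85 rad (49 degrees, handle 304 mm above the bench): let go below it, it falls shut; above, springs carry it up. Push at the handle: 1.1 N up when closed, fading to 0 at balance; near there about 2.7 N per rad off it.
- handle (a point): Hood handle: round rubber bar, 12 mm diameter, 120 mm long, along the lap's y, on a rod at each end, 45 mm in front of the hood's edge, free all round between. Origin: middle of the bar; y along it. It turns with the hood: at hood angle a it is 265*cos(a) mm in front of the hinge and 265*sin(a) mm above it (closed: 104.5 mm above the bench).
- dial_grip (a point): On the dial's upright axis, 92 mm above the bench, where to grip it. The dial is a black disc 44 mm across with a grip bar 42 mm long, 14 mm wide, from 69 to 99 mm above the bench; this point's x axis lies along the bar and turns with it. It sits centrally on the speed controller, a grey fixed box 110 x 100 x 55 mm, left or right of the lap.
- dial (a joint): Angle of the dial, rad: 0 at the off stop (hard end stop, fully anticlockwise seen from above), growing clockwise; it starts between 0.7 and 1.3, so the anticlockwise turn needed equals the reading. It turns against about 0.05 N m of friction and stays where it is left.
- chisel_pot: Bystander: terracotta pot 76 mm across, 80 mm high, with three short chisels standing fixed in it, blades up (about 150 mm high in all), loose; left or right of the lap, on the side without the controller. Origin: centre of its underside.
- slate: Bystander: loose dark slate tile 140 x 100 x 18 mm lying flat. Origin: centre of its underside.
- mallet: Bystander: wooden carver's mallet standing on its 68 mm wide head, 163 mm high, loose. Origin: centre of its underside.
There are look-alikes about, which are no part of the job. Leave any purple look-alike of the part that bears dial_grip alone.

How it is judged:
By the outcome, as a careful person would: the job done as asked, in the order asked, and still so for the second after the job is handed in, while the arm keeps its last pose, push and grip.
It also fails if it takes over 64 s, if anything falls off the work surface, if the arm or the gripper's body presses on something with over 40 N, if the wrist force passes 120 N, or if a joint passes its speed limit or range.

### The arm

A 6-joint arm with a two-finger parallel gripper is mounted at the origin on the work surface. World frame = base frame: x ahead of the robot, y to its left, z up, the work surface at z = 0. Lengths are in m, angles in rad, forces in N, time in s.
With the tool pointing down it reaches from about 0.3 to 0.85 m from the base axis. Payload 4.2 kg.
Tool frame: the origin (TCP) lies midway between the tips of the shut fingers; the grasp point (between the pads) lies 19 mm behind it; z points along the fingers, y is the line along which they close (so a half turn about z gives the same grasp; the last joint's range is limited). The gripper opens to 91 mm and grips with 3 to 60 N. Pads are 32 mm wide; open, the fingers measure 118 mm over their backs; the gripper's body (76 mm by 178 mm) begins 60 mm behind the grasp point.
Start: joints at [-0.02, 0.32, 1.565, -0, 1.257, -0.02], TCP at [0.575, 0, 0.214] pointing down, gripper open.
Joint ranges: [-3.11, 3.11], [-0.84, 2.01], [0.21, 2.61], [-1.34, 4.49], [0.05, 2.63], [-2.56, 2.56]. Speed limits (rad/s): [2.57, 2.57, 3.14, 3.14, 3.14, 3.14].

### API

Orientations are given as a 3x3 rotation matrix whose columns are the frame's x, y, z axes.
In Python, from cell import ctrl, grab_frame, get_calibration gives the robot as it stands.
- The arm moves only by the shell command python3 -m pendant 'ROWS' [FORCE]. ROWS is JSON, a list of rows, each an object of numbers: "tx", "ty", "tz": the shift along the tool's x, y, z in m; "turn": the turn about the tool's z in degrees; "fingers": the opening, from 0 (shut) to 1 (fully open). In form: [{"tx": .., "ty": .., "tz": .., "turn": .., "fingers": ..}, ...]. A call has 1 to 8 rows; each row is the pose to reach, as a shift and turn from the pose commanded when the call began, along the tool's axes at that moment; what a row does not reach only later rows make up. A row lasts 1/8 s, in which the tool goes at most 62.5 mm and 10.7 degrees, less where a joint would pass 70% of its speed; a pose out of reach is approached as far as the arm can. A call with a gripper value outside its range is refused whole. The fingers move at their own pace and stop on an object; FORCE is the grip in N (left out, the last holds). Time passes only in rows, so rows that repeat a pose let the fingers close. It gives the time, the measured TCP pose, the force, the opening and the grip force at its end, in the units of the state.
- ctrl.observe(): the state, without advancing time (a new reading comes with each control period).
- grab_frame(name): name is "scene" or "side" or "wrist"; returns (picture, depth): 384x512x3 uint8, blue, green, red; 384x512 float32, m along the optical axis (not along the pixel's ray), 0 where there is no reading.
- get_calibration(name): a dict with "fx", "fy", "cx", "cy" (pixels), "dist" ([k1, k2, p1, p2, k3] as OpenCV has them; the pictures are not rectified), "rvec" (rotation vector, rad) and "tvec" (3), from world to camera coordinates, as OpenCV has them. Camera axes: x right, y down, z forward; pixel columns grow to the right and rows downward; lengths in m; the calibration is good to about 2 mm. A picture is of the moment at which its call begins: read the wrist's pose just before it. get_calibration takes no time and is no camera call; for the wrist camera it gives the pose at the moment of the call.
- ctrl.job_done(): hands the job in; it is judged then, once.
The state is a dict: "time_s": time; "qpos": joint angles; "qd": joint speeds; "tau": joint torques, N m; "tool_pos": TCP position; "orientation": TCP orientation; "ft_force": force on the tool from outside, world axes, zero at the start; "torque": the same for the moment, N m; "gripper_width": opening from 0.0 (shut) to 1.0 (fully open); "grasp_force": force on a finger pad.
Only numpy, scipy, OpenCV 4.12 (cv2) and the standard library are available. Lean on these libraries where they do the work, as an engineer would, in place of code of your own. Each camera call takes 0.05 s, during which the arm holds its last target. There are 200 camera calls.

## Working session

There is one attempt and no reset: what is moved stays moved. The work goes in short steps, Python scripts to look and compute and a shell command to move; the robot and the scene stay as the last step left them, time stands still between calls to the robot, and variables do not carry over. Pictures are saved under pics/ and viewed, at most 10 in all, crops included, and the job is handed in when it is done.

```bash
ls; mkdir -p pics; python3 - <<'E'
from cell import ctrl, grab_frame, get_calibration
import cv2,numpy as np
for n in("scene","side"):
    im,d=grab_frame(n); cv2.imwrite(f"pics/{n}0.png",im); np.save(f"pics/{n}0.npy",d)
    c=get_calibration(n); print(n,{k:np.round(v,3).tolist() for k,v in c.items()})
s=ctrl.observe();print(s)
E
```

```text
pics
scene {'fx': 397.683, 'fy': 397.683, 'cx': 256.636, 'cy': 190.434, 'dist': [-0.124, 0.0, 0.0, 0.0, 0.0], 'rvec': [1.683, 1.567, -0.802], 'tvec': [-0.033, -0.253, 1.548]}
side {'fx': 410.572, 'fy': 410.572, 'cx': 251.554, 'cy': 199.813, 'dist': [-0.126, 0.0, 0.0, 0.0, 0.0], 'rvec': [2.415, -0.195, 0.07], 'tvec': [-0.534, 0.135, 1.12]}
{'time_s': 0.1, 'qpos': array([-2.00171924e-02,  3.20214709e-01,  1.56553637e+00, -1.59875041e-05,
        1.25737893e+00, -1.99820330e-02]), 'qd': array([-0.00076127, -0.00101643, -0.00190295, -0.00036228, -0.00010752,
        0.00137833]), 'tau': array([ 5.01049108e-04, -4.13330913e+01, -2.32510239e+01,  7.29743019e-02,
        4.21804120e-02, -4.88014211e-05]), 'tool_pos': array([ 5.74561712e-01, -5.45034825e-06,  2.13219985e-01]), 'orientation': array([[ 3.02304644e-05,  9.99998818e-01, -1.53735089e-03],
       [ 9.99999999e-01, -3.02065699e-05,  1.55658309e-05],
       [ 1.55193744e-05, -1.53735136e-03, -9.99998818e-01]]), 'ft_force': array([ 0.15434227,  0.8705172 , -0.10270863]), 'torque': array([-0.02855933,  0.00047863, -0.02001795]), 'grasp_force': 0.0, 'gripper_width': 1.000670252359071}
```

View pics/scene0.png

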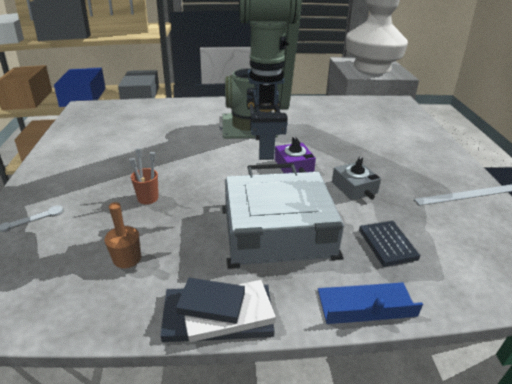

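View pics/side0.png

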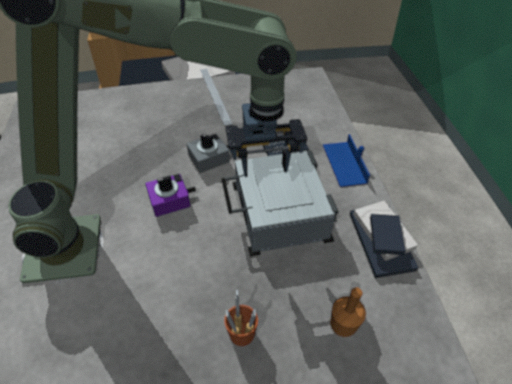

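The scene view looks at the robot from behind the lap: lap in the middle at (280,215), grey controller on the robot's left at (357,178), purple look-alike at (296,157), pot and mallet on the right. The side view shows the grey controller at (208,150), the handle at (232,195) and the hood at (285,190). Next I'll enlarge crops of these areas.

```bash
cat > h.py <<'E'
import cv2,numpy as np
from cell import ctrl, grab_frame, get_calibration
def world(c,uv,z=None,d=None):
    """pixel -> world, on the plane at height z or at optical depth d"""
    K=np.array([[c['fx'],0,c['cx']],[0,c['fy'],c['cy']],[0,0,1.]])
    p=cv2.undistortPoints(np.array([[uv]],float),K,np.array(c['dist'],float))[0,0]
    R=cv2.Rodrigues(np.array(c['rvec'],float))[0];t=np.array(c['tvec'],float).ravel()
    o=-R.T@t; r=R.T@np.array([*p,1.])
    return o+r*(d if d is not None else (z-o[2])/r[2])
def pix(c,P):
    K=np.array([[c['fx'],0,c['cx']],[0,c['fy'],c['cy']],[0,0,1.]])
    return cv2.projectPoints(np.array(P,float).reshape(-1,3),np.array(c['rvec'],float),np.array(c['tvec'],float),K,np.array(c['dist'],float))[0][:,0]
def cloud(c,d):
    K=np.array([[c['fx'],0,c['cx']],[0,c['fy'],c['cy']],[0,0,1.]])
    v,u=np.indices(d.shape); p=cv2.undistortPoints(np.stack([u,v],-1).reshape(-1,1,2).astype(float),K,np.array(c['dist'],float))[:,0]
    R=cv2.Rodrigues(np.array(c['rvec'],float))[0];t=np.array(c['tvec'],float).ravel()
    X=np.c_[p,np.ones(len(p))]*d.reshape(-1,1)
    return ((X-t)@R).reshape(*d.shape,3)
E
python3 - <<'E'
from h import *
a=cv2.imread("pics/side0.png")[115:265,175:345]; a=cv2.resize(a,None,fx=2.6,fy=2.6,interpolation=cv2.INTER_CUBIC)
b=cv2.imread("pics/scene0.png")[140:220,310:390]; b=cv2.resize(b,(350,350),interpolation=cv2.INTER_CUBIC)
o=np.zeros((400,800,3),np.uint8);o[:a.shape[0],:a.shape[1]]=a;o[:350,450:]=b;cv2.imwrite("pics/crop1.png",o)
for n in("side","scene"):
    c=get_calibration(n);P=cloud(c,np.load(f"pics/{n}0.npy"));ok=np.load(f"pics/{n}0.npy")>0
    x,y,z=P[...,0],P[...,1],P[...,2]
    top=ok&(z>.1)&(z<.117)&(x>.4)&(x<.8)&(abs(y)<.2)
    q=P[top][:,:2].astype(np.float32);print(n,'hood',len(q),cv2.minAreaRect(q),np.median(z[top]))
    bx=ok&(z>.045)&(z<.062)&(x>.3)&(x<.75)&(y>.13)&(y<.4)
    q=P[bx][:,:2].astype(np.float32);print(' box',len(q),cv2.minAreaRect(q) if len(q)>3 else '',np.median(z[bx]))
    bx=ok&(z>.085)&(z<.102)&(x>.3)&(x<.75)&(y>.17)&(y<.4)
    q=P[bx][:,:2].astype(np.float32);print(' bar',len(q),cv2.minAreaRect(q) if len(q)>3 else '',q.mean(0))
E
```

```text
side hood 5644 ((0.6133179068565369, 0.035671308636665344), (0.28436988592147827, 0.2602817714214325), 2.483792304992676) 0.10871895573614263
 box 721 ((0.41473180055618286, 0.2435912936925888), (0.19175004959106445, 0.21704068779945374), 4.394489765167236) 0.054196781027325634
 bar 70 ((0.4430059790611267, 0.29305246472358704), (0.014769290573894978, 0.042143817991018295), 57.664390563964844) [0.44344592 0.29063398]
scene hood 6177 ((0.6152985095977783, 0.036786943674087524), (0.285745233297348, 0.2601664662361145), 2.584157705307007) 0.10905998032724253
 box 824 ((0.5248712301254272, 0.24639463424682617), (0.44840145111083984, 0.23094671964645386), 0.21647819876670837) 0.05507028667568956
 bar 74 ((0.5801681280136108, 0.22761991620063782), (0.029916882514953613, 0.3359927833080292), 65.64757537841797) [0.502544   0.26974377]
```

View pics/crop1.png

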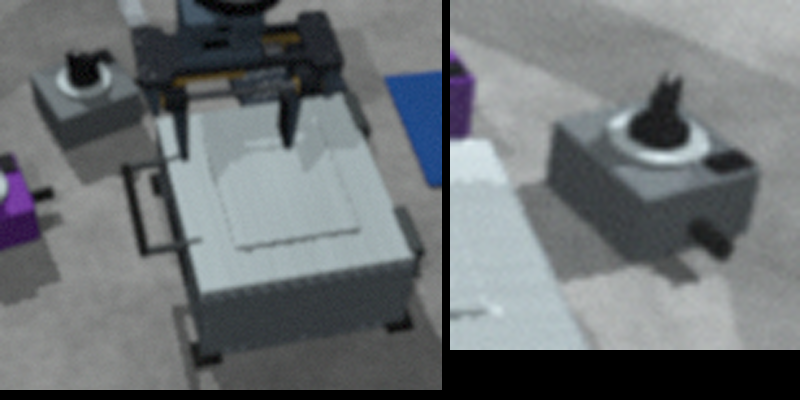

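The crop shows the dial bar on the grey box running towards the upper right of the box, with the handle's bar at side (230,197), left of the hood. I'll fit both from depth more carefully.

```bash
python3 - <<'E'
from h import *
for n in("side","scene"):
    c=get_calibration(n);d=np.load(f"pics/{n}0.npy");P=cloud(c,d)
    x,y,z=P[...,0],P[...,1],P[...,2];ok=d>0
    for nm,m in dict(hood=(z>.1)&(z<.117)&(x>.49)&(x<.8)&(abs(y-.036)<.18),handle=(z>.09)&(z<.117)&(x<.49)&(x>.44)&(abs(y-.03)<.09),
      boxtop=(z>.048)&(z<.06)&(x>.36)&(x<.53)&(y>.22)&(y<.37),bar=(z>.08)&(z<.104)&(x>.38)&(x<.5)&(y>.24)&(y<.34)).items():
        q=P[ok&m]
        if len(q)>3: print(n,nm,len(q),np.round(cv2.minAreaRect(q[:,:2].astype(np.float32))[0],4),cv2.minAreaRect(q[:,:2].astype(np.float32))[1:],q.mean(0).round(4))
c=get_calibration("wrist");R=cv2.Rodrigues(np.array(c['rvec']))[0];print('wristcam',(-R.T@np.array(c['tvec']).ravel()).round(3),R[2].round(2),R[0].round(2),c['fx'])
E
```

```text
side hood 5463 [0.6215 0.036 ] ((0.26824527978897095, 0.2602410614490509), 2.413015842437744) [0.6323 0.02   0.1089]
side handle 183 [0.4795 0.031 ] ((0.020463652908802032, 0.1311296671628952), 0.20910876989364624) [0.4779 0.0279 0.1078]
side boxtop 513 [0.4427 0.294 ] ((0.11294427514076233, 0.10154636204242706), 18.975984573364258) [0.4425 0.2831 0.054 ]
side bar 82 [0.443 0.293] ((0.014903662726283073, 0.042143817991018295), 57.664390563964844) [0.443  0.2905 0.0919]
scene hood 5987 [0.6232 0.0373] ((0.26965564489364624, 0.2603231370449066), 2.492506265640259) [0.6531 0.0351 0.1095]
scene handle 194 [0.4808 0.0298] ((0.016116738319396973, 0.12756562232971191), 1.8202954530715942) [0.4814 0.031  0.1067]
scene boxtop 487 [0.4458 0.2969] ((0.1128731518983841, 0.10334798693656921), 18.77410316467285) [0.4627 0.2911 0.0549]
scene bar 69 [0.4474 0.2945] ((0.013987657614052296, 0.04061863571405411), 56.171653747558594) [0.4523 0.2923 0.0939]
wristcam [0.575 0.085 0.383] [-0.   -0.3  -0.95] [ 1.  0. -0.] 284.2730525498861
```

```bash
python3 -m pendant '[{"tx":0.06,"ty":-0.03},{"tx":0.12,"ty":-0.06},{"tx":0.17,"ty":-0.09,"turn":-10},{"tx":0.22,"ty":-0.11,"turn":-20},{"tx":0.26,"ty":-0.13,"turn":-30},{"tx":0.29,"ty":-0.13,"turn":-40},{"tx":0.29,"ty":-0.13,"turn":-50},{"tx":0.29,"ty":-0.13,"turn":-57,"fingers":0.6}]'
python3 - <<'E'
from h import *
c=get_calibration("wrist");im,d=grab_frame("wrist");cv2.imwrite("pics/w1.png",im);np.save("pics/w1.npy",d)
import pickle;pickle.dump(c,open("pics/w1.pkl","wb"))
s=ctrl.observe();print(s['tool_pos'].round(4),s['qpos'].round(3))
P=cloud(c,d);x,y,z=P[...,0],P[...,1],P[...,2]
for lo,hi in((.093,.104),(.085,.104)):
    m=(d>0)&(z>lo)&(z<hi)&(x>.38)&(x<.5)&(y>.23)&(y<.35);q=P[m]
    if len(q)>5: print(len(q),cv2.minAreaRect(q[:,:2].astype(np.float32)),q.mean(0))
E
```

```text
[0.5746 0.     0.2133] [-0.02   0.32   1.565 -0.     1.257 -0.02 ]$[0]: bad value
```

View pics/w1.png

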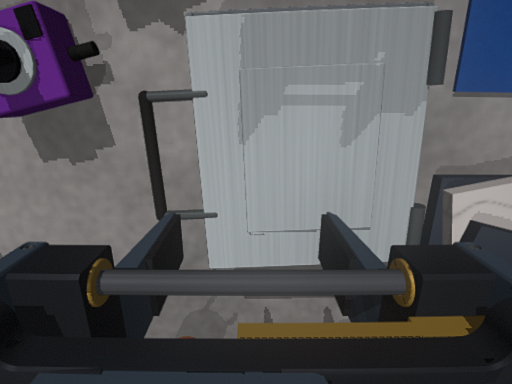

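The wrist view, unmoved because the call was refused, shows the handle bar clearly from (145,97) to (160,214), joined to the hood by two rods. It seems every row needs all the fields.

```bash
python3 -m pendant '[{"tx":0.06,"ty":-0.03,"tz":0,"turn":0,"fingers":0.6},{"tx":0.12,"ty":-0.06,"tz":0,"turn":0,"fingers":0.6},{"tx":0.17,"ty":-0.09,"tz":0,"turn":-10,"fingers":0.6},{"tx":0.22,"ty":-0.11,"tz":0,"turn":-20,"fingers":0.6},{"tx":0.26,"ty":-0.13,"tz":0,"turn":-30,"fingers":0.6},{"tx":0.294,"ty":-0.13,"tz":0,"turn":-40,"fingers":0.6},{"tx":0.294,"ty":-0.13,"tz":0,"turn":-50,"fingers":0.6},{"tx":0.294,"ty":-0.13,"tz":0,"turn":-57,"fingers":0.6}]'
python3 - <<'E'
from h import *
import pickle
c=pickle.load(open("pics/w1.pkl","rb"))
a,b=[world(c,p,z=.1045) for p in((147,97),(161,213))];print('handle ends',a.round(4),b.round(4),((a+b)/2).round(4))
c=get_calibration("wrist");im,d=grab_frame("wrist");cv2.imwrite("pics/w2.png",im)
pickle.dump(c,open("pics/w2.pkl","wb"))
s=ctrl.observe();print(s['tool_pos'].round(4),s['qpos'].round(3),s['orientation'].round(3),s['gripper_width'],s['ft_force'])
P=cloud(c,d);x,y,z=P[...,0],P[...,1],P[...,2]
for lo,hi in((.093,.104),(.085,.104)):
    m=(d>0)&(z>lo)&(z<hi)&(x>.38)&(x<.5)&(y>.23)&(y<.35);q=P[m]
    if len(q)>5: print(len(q),cv2.minAreaRect(q[:,:2].astype(np.float32)),q.mean(0))
E
```

```text
time_s: 1.15
tool_pos: [0.4446, 0.2945, 0.2135]
orientation: [[-0.842, 0.54, -0.001], [0.54, 0.842, -0.001], [0.0, -0.001, -1.0]]
ft_force: [-0.7, -0.0, 0.3]
gripper_width: 0.6
grasp_force: 0.0
handle ends [0.4776 0.0901 0.1045] [ 0.4801 -0.0266  0.1045] [0.4789 0.0317 0.1045]
[0.4447 0.2942 0.2136] [ 0.563  0.255  1.659 -0.     1.229 -0.439] [[-0.843  0.538 -0.001]
 [ 0.538  0.843 -0.001]
 [ 0.    -0.001 -1.   ]] 0.5991433354796356 [-0.21734331 -0.15052298 -0.42707245]
506 ((0.4431895613670349, 0.2957525849342346), (0.013721046969294548, 0.040968719869852066), 57.717193603515625) [0.44257209 0.29645171 0.0978166 ]
526 ((0.4431951642036438, 0.2957785427570343), (0.013783550821244717, 0.04097386449575424), 57.4648323059082) [0.44196374 0.29682728 0.09748275]
```

View pics/w2.png

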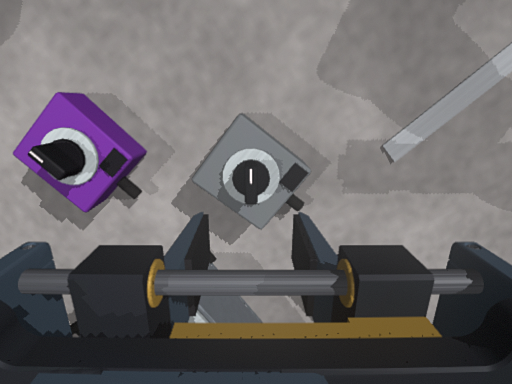

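The wrist view shows the grey dial at (250,178), its bar upright in the picture and square to the fingers; the purple look-alike is at (75,155). Going down to grip.

```bash
python3 -m pendant '[{"tx":0.001,"ty":0,"tz":0.05,"turn":0,"fingers":0.6},{"tx":0.001,"ty":0,"tz":0.1,"turn":0,"fingers":0.6},{"tx":0.001,"ty":0,"tz":0.125,"turn":0,"fingers":0.6},{"tx":0.001,"ty":0,"tz":0.138,"turn":0,"fingers":0.6},{"tx":0.001,"ty":0,"tz":0.138,"turn":0,"fingers":0.1},{"tx":0.001,"ty":0,"tz":0.138,"turn":0,"fingers":0.05},{"tx":0.001,"ty":0,"tz":0.138,"turn":0,"fingers":0.05},{"tx":0.001,"ty":0,"tz":0.138,"turn":0,"fingers":0.05}]' 15
python3 -c "
from h import *;s=ctrl.observe();print(s['torque'],s['qpos'])"
```

```text
time_s: 2.2
tool_pos: [0.4445, 0.2948, 0.0767]
orientation: [[-0.839, 0.545, 0.001], [0.545, 0.839, 0.001], [-0.001, 0.001, -1.0]]
ft_force: [-0.2, 0.6, 0.7]
gripper_width: 0.189
grasp_force: 0.0
[ 0.12121227 -0.08004889 -0.01233873] [ 5.63990430e-01  3.81280149e-01  1.85475658e+00 -2.68062015e-05
  9.03962103e-01 -4.30735738e-01]
```

```bash
python3 -m pendant '[{"tx":0,"ty":0,"tz":0,"turn":0,"fingers":0.05},{"tx":0,"ty":0,"tz":0,"turn":0,"fingers":0.05},{"tx":0,"ty":0,"tz":0,"turn":-6,"fingers":0.05},{"tx":0,"ty":0,"tz":0,"turn":-12,"fingers":0.05},{"tx":0,"ty":0,"tz":0,"turn":-18,"fingers":0.05},{"tx":0,"ty":0,"tz":0,"turn":-24,"fingers":0.05},{"tx":0,"ty":0,"tz":0,"turn":-30,"fingers":0.05},{"tx":0,"ty":0,"tz":0,"turn":-36,"fingers":0.05}]' 15
python3 -c "
from h import *;s=ctrl.observe();print(s['torque'],s['qpos'])"
```

```text
time_s: 3.2
tool_pos: [0.4445, 0.2951, 0.0765]
orientation: [[-0.998, -0.055, 0.001], [-0.055, 0.998, 0.001], [-0.001, 0.001, -1.0]]
ft_force: [-0.6, 0.5, 3.4]
gripper_width: 0.151
grasp_force: 15.0
[ 0.2473137   0.02742764 -0.04974353] [ 5.64138216e-01  3.81714572e-01  1.85460414e+00  6.62280351e-04
  9.03781886e-01 -1.06236107e+00]
```

```bash
for i in 1; do python3 -m pendant '[{"tx":0,"ty":0,"tz":0,"turn":-3,"fingers":0.05},{"tx":0,"ty":0,"tz":0,"turn":-6,"fingers":0.05},{"tx":0,"ty":0,"tz":0,"turn":-9,"fingers":0.05},{"tx":0,"ty":0,"tz":0,"turn":-12,"fingers":0.05}]' 15
python3 -c "
from h import *;s=ctrl.observe();print(s['torque'],s['qpos'])"
done
```

```text
time_s: 3.7
tool_pos: [0.4445, 0.2952, 0.0765]
orientation: [[-0.966, -0.26, 0.001], [-0.26, 0.966, 0.001], [-0.001, 0.001, -1.0]]
ft_force: [-0.9, 1.0, 3.5]
gripper_width: 0.149
grasp_force: 15.0
[ 0.31171779  0.17353569 -0.03869855] [ 5.64239350e-01  3.81771386e-01  1.85455459e+00  8.87114795e-04
  9.03667190e-01 -1.27003711e+00]
```

```bash
python3 -m pendant '[{"tx":0,"ty":0,"tz":0,"turn":-3,"fingers":0.05},{"tx":0,"ty":0,"tz":0,"turn":-6,"fingers":0.05},{"tx":0,"ty":0,"tz":0,"turn":-9,"fingers":0.05},{"tx":0,"ty":0,"tz":0,"turn":-12,"fingers":0.05}]' 15
python3 -c "
from h import *;s=ctrl.observe();print(s['torque'],s['qpos'])"
```

```text
time_s: 4.2
tool_pos: [0.4448, 0.2954, 0.0764]
orientation: [[-0.892, -0.453, 0.001], [-0.453, 0.892, 0.002], [-0.002, 0.001, -1.0]]
ft_force: [-0.1, 0.3, 1.3]
gripper_width: 0.192
grasp_force: 16.6
[ 0.2331691   0.15144934 -0.69831646] [ 5.63875302e-01  3.81975722e-01  1.85444760e+00  1.57409235e-03
  9.02880008e-01 -1.47781928e+00]
```

The wrist torque jumped to 0.7 N m and the pads were pushed apart, so the dial is at its stop. Opening straight out, rising and checking.

```bash
python3 -m pendant '[{"tx":0,"ty":0,"tz":0,"turn":0,"fingers":0.6},{"tx":0,"ty":0,"tz":0,"turn":0,"fingers":0.6},{"tx":0,"ty":0,"tz":0,"turn":0,"fingers":0.6},{"tx":0,"ty":0,"tz":0,"turn":0,"fingers":0.6},{"tx":0,"ty":0,"tz":-0.03,"turn":0,"fingers":0.6},{"tx":0,"ty":0,"tz":-0.08,"turn":0,"fingers":0.6},{"tx":0,"ty":0,"tz":-0.14,"turn":0,"fingers":0.6},{"tx":0,"ty":0,"tz":-0.14,"turn":0,"fingers":0.6}]' 15
python3 - <<'E'
from h import *
c=get_calibration("wrist");im,d=grab_frame("wrist");cv2.imwrite("pics/w3.png",im)
P=cloud(c,d);x,y,z=P[...,0],P[...,1],P[...,2]
m=(d>0)&(z>.093)&(z<.104)&(x>.38)&(x<.5)&(y>.23)&(y<.35);q=P[m]
print(len(q),cv2.minAreaRect(q[:,:2].astype(np.float32)))
m=(d>0)&(z>.09)&(z<.12)&(x<.495)&(x>.45)&(abs(y-.03)<.08);q=P[m];print('handle',len(q),q.mean(0))
s=ctrl.observe();print(s['tool_pos'],s['qpos'],s['torque'])
E
```

```text
time_s: 5.2
tool_pos: [0.4466, 0.2961, 0.2211]
orientation: [[-0.891, -0.454, 0.009], [-0.454, 0.891, 0.006], [-0.011, 0.001, -1.0]]
ft_force: [0.6, 0.2, -0.3]
gripper_width: 0.6
grasp_force: 0.0
479 ((0.44370970129966736, 0.29518526792526245), (0.04194001108407974, 0.013936169445514679), 19.747648239135742)
handle 956 [0.47685575 0.0737813  0.10793312]
[0.44509078 0.29510785 0.21806458] [ 5.64004352e-01  2.49824830e-01  1.65366368e+00 -1.02064214e-04
  1.23305371e+00 -1.47793631e+00] [0.11599573 0.0120556  0.00958222]
```

View pics/w3.png

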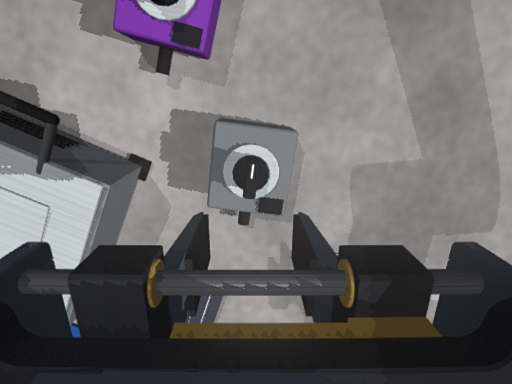

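The wrist view shows the dial at (250,173), its bar now at 19.7° and square with the box (yaw 19°). It turned 52° (0.91 rad) to the stop. The handle is next: move over it and square up.

```bash
python3 -m pendant '[{"tx":0.015,"ty":-0.042,"tz":0,"turn":10,"fingers":0.6},{"tx":0.03,"ty":-0.083,"tz":0,"turn":20,"fingers":0.6},{"tx":0.045,"ty":-0.125,"tz":0,"turn":30,"fingers":0.6},{"tx":0.06,"ty":-0.167,"tz":0,"turn":40,"fingers":0.6},{"tx":0.075,"ty":-0.208,"tz":0,"turn":50,"fingers":0.6},{"tx":0.089,"ty":-0.25,"tz":0,"turn":60,"fingers":0.6},{"tx":0.089,"ty":-0.25,"tz":0,"turn":70,"fingers":0.6},{"tx":0.089,"ty":-0.25,"tz":0,"turn":80,"fingers":0.6}]' 15 | head -3
python3 -m pendant '[{"tx":0,"ty":0,"tz":0,"turn":10,"fingers":0.6},{"tx":0,"ty":0,"tz":0,"turn":20,"fingers":0.6},{"tx":0,"ty":0,"tz":0,"turn":30,"fingers":0.6},{"tx":0,"ty":0,"tz":0,"turn":35,"fingers":0.6},{"tx":0,"ty":0,"tz":0,"turn":35,"fingers":0.6}]' 15
python3 - <<'E'
from h import *
c=get_calibration("wrist");im,d=grab_frame("wrist");cv2.imwrite("pics/w4.png",im)
P=cloud(c,d);x,y,z=P[...,0],P[...,1],P[...,2]
m=(d>0)&(z>.098)&(z<.116)&(x<.487)&(x>.465)&(abs(y-.03)<.07);q=P[m];print('handle',len(q),q.mean(0),cv2.minAreaRect(q[:,:2].astype(np.float32)))
s=ctrl.observe();print(s['tool_pos'],s['qpos'],s['orientation'],s['ft_force'])
E
```

```text
time_s: 6.25
tool_pos: [0.4772, 0.0306, 0.2139]
orientation: [[-0.596, 0.803, -0.004], [0.803, 0.596, -0.0], [0.002, -0.003, -1.0]]
time_s: 6.88
tool_pos: [0.4773, 0.0314, 0.2143]
orientation: [[-0.036, 0.999, -0.003], [0.999, 0.036, -0.0], [-0.0, -0.003, -1.0]]
ft_force: [-0.7, -0.4, 0.4]
gripper_width: 0.602
grasp_force: 0.0
handle 1472 [0.47774513 0.03858167 0.10841761] ((0.4781647026538849, 0.03164307028055191), (0.1295279711484909, 0.017240168526768684), 89.83514404296875)
[0.47752473 0.03130733 0.21456698] [ 4.14929012e-02  1.68670302e-01  1.76998266e+00 -8.87259411e-05
  1.20584308e+00  5.12868875e-03] [[-3.63881062e-02  9.99333533e-01 -2.89744848e-03]
 [ 9.99337729e-01  3.63876696e-02 -2.03246475e-04]
 [-9.76796200e-05 -2.90292534e-03 -9.99995782e-01]] [-0.09640576  0.53474491  0.26325001]
```

View pics/w4.png

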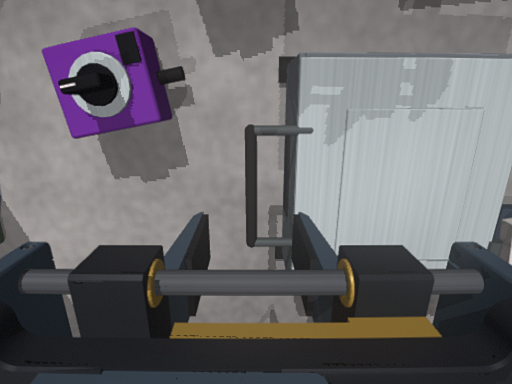

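The handle bar is vertical at column 251, midway between the fingers, and the rear finger will fit in the gap to the hood. I'll narrow the opening, go down and grip.

```bash
python3 -m pendant '[{"tx":0,"ty":0.001,"tz":0.02,"turn":0,"fingers":0.4},{"tx":0,"ty":0.001,"tz":0.05,"turn":0,"fingers":0.4},{"tx":0,"ty":0.001,"tz":0.05,"turn":0,"fingers":0.4},{"tx":0,"ty":0.001,"tz":0.08,"turn":0,"fingers":0.4},{"tx":0,"ty":0.001,"tz":0.11,"turn":0,"fingers":0.4},{"tx":0,"ty":0.001,"tz":0.129,"turn":0,"fingers":0.4},{"tx":0,"ty":0.001,"tz":0.129,"turn":0,"fingers":0.4},{"tx":0,"ty":0.001,"tz":0.129,"turn":0,"fingers":0.05}]' 15
python3 -m pendant '[{"tx":0,"ty":0,"tz":0,"turn":0,"fingers":0.05},{"tx":0,"ty":0,"tz":0,"turn":0,"fingers":0.05},{"tx":0,"ty":0,"tz":0,"turn":0,"fingers":0.05},{"tx":0,"ty":0,"tz":0,"turn":0,"fingers":0.05},{"tx":0,"ty":0,"tz":0,"turn":0,"fingers":0.05}]' 15
```

```text
time_s: 7.92
tool_pos: [0.4804, 0.0315, 0.0882]
orientation: [[-0.035, 0.999, 0.002], [0.999, 0.035, 0.0], [0.0, 0.002, -1.0]]
ft_force: [0.1, 0.5, -0.4]
gripper_width: 0.319
grasp_force: 0.0
time_s: 8.55
tool_pos: [0.4773, 0.0314, 0.0874]
orientation: [[-0.035, 0.999, -0.004], [0.999, 0.035, -0.0], [-0.0, -0.004, -1.0]]
ft_force: [-5.0, 0.8, 4.5]
gripper_width: 0.129
grasp_force: 15.0
```

Bar gripped (11.7 mm opening). Now lift along the arc.

```bash
python3 -m pendant '[{"tx":0,"ty":-0.001,"tz":-0.013,"turn":0,"fingers":0.05},{"tx":0,"ty":0,"tz":-0.0265,"turn":0,"fingers":0.05},{"tx":0,"ty":0.002,"tz":-0.042,"turn":0,"fingers":0.05},{"tx":0,"ty":0.005,"tz":-0.058,"turn":0,"fingers":0.05},{"tx":0,"ty":0.009,"tz":-0.073,"turn":0,"fingers":0.05},{"tx":0,"ty":0.014,"tz":-0.088,"turn":0,"fingers":0.05},{"tx":0,"ty":0.02,"tz":-0.103,"turn":0,"fingers":0.05},{"tx":0,"ty":0.0265,"tz":-0.1175,"turn":0,"fingers":0.05}]' 15
python3 -c "
from h import *;s=ctrl.observe();print(s['torque'],s['ft_force'],s['tool_pos'])"
```

```text
time_s: 9.55
tool_pos: [0.5036, 0.0325, 0.2057]
orientation: [[-0.035, 0.999, -0.005], [0.999, 0.035, 0.0], [0.0, -0.005, -1.0]]
ft_force: [-6.0, 1.0, 1.4]
gripper_width: 0.126
grasp_force: 15.0
[0.09282114 1.09489747 0.11471152] [-6.01744363  1.02333541  1.42451992] [0.50356416 0.03246534 0.2056841 ]
```

```bash
python3 -m pendant '[{"tx":0,"ty":0.006,"tz":-0.014,"turn":0,"fingers":0.05},{"tx":0,"ty":0.014,"tz":-0.0275,"turn":0,"fingers":0.05},{"tx":0,"ty":0.023,"tz":-0.0405,"turn":0,"fingers":0.05},{"tx":0,"ty":0.033,"tz":-0.053,"turn":0,"fingers":0.05},{"tx":0,"ty":0.0435,"tz":-0.065,"turn":0,"fingers":0.05},{"tx":0,"ty":0.055,"tz":-0.076,"turn":0,"fingers":0.05},{"tx":0,"ty":0.0665,"tz":-0.0865,"turn":0,"fingers":0.05},{"tx":0,"ty":0.079,"tz":-0.0965,"turn":0,"fingers":0.05}]' 15
python3 - <<'E'
from h import *
s=ctrl.observe();print(s['torque'],s['ft_force'],s['tool_pos'])
# hood angle from plate points, scene and side
for n in("scene","side"):
    c=get_calibration(n);im,d=grab_frame(n);cv2.imwrite(f"pics/{n}5.png",im);P=cloud(c,d);q=P[(d>0)&(P[...,0]>.59)&(P[...,0]<.73)&(abs(P[...,1]-.036)<.1)&(P[...,2]>.13)&(P[...,2]<.29)]
    if len(q)>50:
        for _ in range(3):
            m=q.mean(0);nrm=np.linalg.svd(q-m,full_matrices=False)[2][2];q=q[abs((q-m)@nrm)<.006]
        print(n,len(q),m,np.arctan2(np.hypot(*nrm[:2]),abs(nrm[2])),nrm)
E
```

```text
time_s: 10.55
tool_pos: [0.5841, 0.0359, 0.3042]
orientation: [[-0.035, 0.999, 0.001], [0.999, 0.035, 0.002], [0.002, 0.001, -1.0]]
ft_force: [-4.1, 1.7, 5.2]
gripper_width: 0.127
grasp_force: 15.0
[0.37429704 0.88446401 0.11425265] [-4.12477662  1.70865544  5.16159481] [0.58412471 0.03589728 0.30423063]
scene 7496 [0.67288319 0.03455281 0.20845505] 0.9197124998806955 [0.79487704 0.02958479 0.60604887]
side 1154 [0.66333761 0.01627356 0.22317903] 0.909339231906318 [0.78867303 0.02589499 0.61426729]
```

View pics/side5.png

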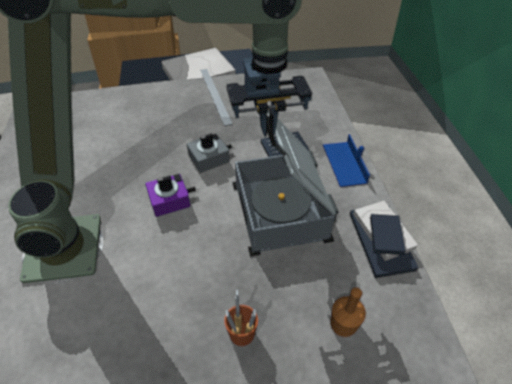

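The side view shows the hood up at about 0.915 rad by plane fit, with the handle in the fingers at (270,130). The bar has slid about 9 mm towards the tips. A little further makes the overshoot clear.

```bash
cat > ang.py <<'E'
from h import *
s=ctrl.observe();print(s['time_s'],s['torque'],s['ft_force'],s['tool_pos'],s['gripper_width'])
for n in("scene",):
    c=get_calibration(n);im,d=grab_frame(n);cv2.imwrite(f"pics/{n}_{s['time_s']:.2f}.png",im);P=cloud(c,d);q=P[(d>0)&(P[...,0]>.59)&(P[...,0]<.74)&(abs(P[...,1]-.036)<.1)&(P[...,2]>.13)&(P[...,2]<.29)]
    for _ in range(4):
        m=q.mean(0);nrm=np.linalg.svd(q-m,full_matrices=False)[2][2];q=q[abs((q-m)@nrm)<.006]
    a=np.arctan2(np.hypot(*nrm[:2]),abs(nrm[2]))
    print(n,len(q),'angle',a,'hinge x',m[0]+(m[2]-.1045)/np.tan(a)-.004/np.sin(a),'handle z',.1045+.265*np.sin(a))
E
python3 -m pendant '[{"tx":0,"ty":0.006,"tz":-0.005,"turn":0,"fingers":0.05},{"tx":0,"ty":0.012,"tz":-0.009,"turn":0,"fingers":0.05},{"tx":0,"ty":0.018,"tz":-0.013,"turn":0,"fingers":0.05},{"tx":0,"ty":0.025,"tz":-0.017,"turn":0,"fingers":0.05},{"tx":0,"ty":0.025,"tz":-0.017,"turn":0,"fingers":0.05},{"tx":0,"ty":0.025,"tz":-0.017,"turn":0,"fingers":0.05}]' 20
python3 ang.py
```

```text
time_s: 11.4
tool_pos: [0.6102, 0.037, 0.3206]
orientation: [[-0.036, 0.999, 0.003], [0.999, 0.036, 0.002], [0.002, 0.004, -1.0]]
ft_force: [-3.8, 2.1, 6.1]
gripper_width: 0.127
grasp_force: 20.0
11.4 [0.52018812 0.71138689 0.1468582 ] [-3.76298869  2.05401322  6.09292541] [0.61017003 0.03699876 0.32057234] 0.1269086348003694
scene 7500 angle 1.0392209280761002 hinge x 0.7465082424928356 handle z 0.33293253964713226
```

Hood at 1.04 rad, clearly past balance. Easing back to about 0.80.

```bash
python3 -m pendant '[{"tx":0,"ty":-0.007,"tz":0.004,"turn":0,"fingers":0.05},{"tx":0,"ty":-0.013,"tz":0.008,"turn":0,"fingers":0.05},{"tx":0,"ty":-0.026,"tz":0.0175,"turn":0,"fingers":0.05},{"tx":0,"ty":-0.0365,"tz":0.026,"turn":0,"fingers":0.05},{"tx":0,"ty":-0.0445,"tz":0.033,"turn":0,"fingers":0.05},{"tx":0,"ty":-0.05,"tz":0.038,"turn":0,"fingers":0.05},{"tx":0,"ty":-0.05,"tz":0.038,"turn":0,"fingers":0.05},{"tx":0,"ty":-0.05,"tz":0.038,"turn":0,"fingers":0.05}]' 20
python3 ang.py
```

```text
time_s: 12.45
tool_pos: [0.5594, 0.0347, 0.2814]
orientation: [[-0.035, 0.999, 0.0], [0.999, 0.035, 0.001], [0.001, 0.0, -1.0]]
ft_force: [-5.0, 1.9, 6.1]
gripper_width: 0.124
grasp_force: 20.0
12.45 [0.38063766 0.88148794 0.14471927] [-5.01749964  1.9315268   6.14986225] [0.55942477 0.03473108 0.28135617] 0.1236664625332641
scene 7042 angle 0.7966891388124795 hinge x 0.7478081913843627 handle z 0.29398704800151687
```

0.797 rad, and the tool x gives 0.792. Dwell briefly, check it stays, and take a last look.

```bash
python3 -m pendant '[{"tx":0,"ty":-0.001,"tz":-0.001,"turn":0,"fingers":0.05},{"tx":0,"ty":-0.001,"tz":-0.001,"turn":0,"fingers":0.05},{"tx":0,"ty":-0.001,"tz":-0.001,"turn":0,"fingers":0.05},{"tx":0,"ty":-0.001,"tz":-0.001,"turn":0,"fingers":0.05},{"tx":0,"ty":-0.001,"tz":-0.001,"turn":0,"fingers":0.05},{"tx":0,"ty":-0.001,"tz":-0.001,"turn":0,"fingers":0.05},{"tx":0,"ty":-0.001,"tz":-0.001,"turn":0,"fingers":0.05},{"tx":0,"ty":-0.001,"tz":-0.001,"turn":0,"fingers":0.05}]' 20 >/dev/null
python3 ang.py; cp pics/scene_1[34]*.png pics/last.png; ls pics
```

```text
13.5 [0.83387906 0.14726814 0.14700346] [-1.60204431  4.87038904  1.0979049 ] [0.55889751 0.03469979 0.2809131 ] 0.12365958434168546
scene 7026 angle 0.7939851616383259 hinge x 0.7478512147521732 handle z 0.29348542882649736
crop1.png
last.png
scene0.npy
scene0.png
scene5.png
scene_11.40.png
scene_12.45.png
scene_13.50.png
side0.npy
side0.png
side5.png
w1.npy
w1.pkl
w1.png
w2.pkl
w2.png
w3.png
w4.png
```

View pics/last.png

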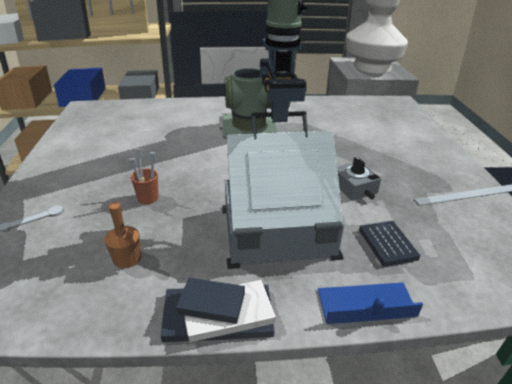

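The hood is steady at 0.794 rad with the handle still gripped at (280,125), and the preload has eased. Pot (146,185), mallet (123,245) and the slate pile (218,312) are where they were. Handing in.

```bash
python3 -c "
from cell import ctrl;print(ctrl.job_done())"
```

```text
the job is handed in; nothing more can be done
None
```

The job is handed in: the dial is turned to its off stop, and the hood was lifted to about 1.04 rad, eased back and is held by its handle at about 0.79 rad, just below the 0.85 balance point, with the pot, slate and mallet not moved.

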